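# Release the stock drawer with a dowel

## Robot

A 6-joint arm with a two-finger parallel gripper is mounted at the origin on the work surface. World frame = base frame: x ahead of the robot, y to its left, z up, the work surface at z = 0. Lengths are in m, angles in rad, forces in N, time in s.
With the tool pointing down it reaches from about 0.25 to 0.775 m from the base axis. Payload 8.9 kg.
Tool frame: the origin (TCP) lies midway between the tips of the shut fingers; the grasp point (between the pads) lies r.pinch_z behind it (r.pinch_z is the distance from the TCP to the grasp point, in m); x points along the fingers, z is the direction in which the jaws open and shut, and the axes are right-handed (so a half turn about x gives the same grasp; the last joint's range is limited). The gripper opens to 85 mm and grips with 20 to 120 N. Pads are 22 mm wide; open, the fingers measure 114 mm over their backs; the gripper's body (76 mm by 85 mm) begins 54 mm behind the grasp point. The pads swing forward as they close: fully open they stand 13 mm farther back than shut.
Start: joints at [-1.417, 0.291, -0.153, 1.127, 0, 1.431], TCP at [0.152, -0.503, 0.231] pointing down, gripper open.
Joint ranges: [-2.52, 2.52], [-0.91, 1.74], [-1.3, 1.37], [-1.96, 2.02], [-1.52, 1.47], [-3.14, 3.14]. Speed limits (rad/s): [2.22, 2.22, 2.79, 3.14, 3.14, 3.14].

## Interface

Orientations are given as a 3x3 rotation matrix whose columns are the frame's x, y, z axes.
In Python, from cell import r gives the robot as it stands.
- The arm moves only by the tool apply_moves, never from a script. Its argument "rows" is a list of rows, each a list of 6 numbers: the shift along the world's x, y, z in mm, then the turn, a rotation vector about the world's x, y, z in rad. A call has 1 to 20 rows; each row is the pose to reach, as a shift and turn from the pose measured when the call began; what a row does not reach only later rows make up. A row lasts 1/8 s, in which the tool goes at most 62.5 mm and 10.7 degrees, less where a joint would pass 70% of its speed; a pose out of reach is approached as far as the arm can. A call with a gripper value outside its range is refused whole. "claw" is the finger opening in mm, from 0 to 85.4, set as the call begins (left out, the last holds). The fingers move at their own pace and stop on an object; "newtons" is the grip in N (left out, the last holds). Time passes only in rows, so rows that repeat a pose let the fingers close. It gives the time, the measured TCP pose, the force and the opening at its end, in the units of the state.
- r.sense(): the state, without advancing time (a new reading comes with each control period).
- r.snapshot(name): name is "scene" or "top" or "wrist"; returns the picture (384x512x3 uint8, blue, green, red); there is no depth.
- r.camera_model(name): a dict with "mtx" (3x3 intrinsics, pixels), "world_to_cam" (4x4, takes a point from world to camera coordinates). Camera axes: x right, y up, looking along -z (the intrinsics and any distortion apply to the point x, -y, -z); pixel columns grow to the right and rows downward; lengths in m; the calibration is good to about 2 mm. A picture is of the moment at which its call begins: read the wrist's pose just before it. camera_model takes no time and is no camera call; for the wrist camera it gives the pose at the moment of the call.
- r.finish_job(): hands the job in, once; it reports no verdict.
The state is a dict: "time_s": time; "joints": joint angles; "qvel": joint speeds; "tau": joint torques, N m; "position": TCP position; "ee_rot": TCP orientation; "force": force on the tool from outside, world axes, zero at the start; "wrist_torque": the same for the moment, N m; "finger_gap": finger opening in m.
Only numpy, scipy, OpenCV 4.12 (cv2) and the standard library are available. Lean on these libraries where they do the work, as an engineer would, in place of code of your own. Each camera call takes 0.05 s, during which the arm holds its last target.

## Task

The drawer of the small steel stock cabinet has no key. Take the thin wooden dowel from its stand, push its end straight down through the round hole in the cabinet's top to press the spring catch until the drawer springs open, then pull the dowel out and put it back upright in its flared stand, all the way down.

Things in the scene. Friction and masses are not known exactly. Their poses are not given: they have to be found in the camera images.
- dowel_mid (a point): Centre of the plain wooden dowel: round, 18 mm thick, 160 mm long, 30 g; its ends lie 80 mm above and below; z is its axis. It starts upright in the stand, foot on the socket's floor, its upper 90 mm clear. Grip it 25 to 45 mm below its top end (35 to 55 mm above this point). The stub 44 mm thick, 120 mm tall, is not the dowel and does not fit the hole.
- stand_socket (a point): Centre of the socket's floor in the flared dark steel stand fixed to the bench; z up. The floor is 6 mm above the bench. The bore is 23 mm across and flares from 38 mm above its floor to a funnel mouth about 65 mm across; the rim is 69 mm above the floor, the outer foot 84 mm across. The dowel is home with its foot on this floor; it may lean a few degrees.
- release_hole (a point): Centre of the only hole, 36 mm across, in the top of the grey cabinet with the blue drawer front, level with that top, 120 mm above the bench; z up, x to the cabinet's back. It is midway across and 45 mm from the back edge. The cabinet is fixed, 220 mm deep (x), 260 mm wide (y); its top sheet is 5 mm thick.
- catch_pad (a point): Centre of the top face of the catch's flat steel pad (48 by 52 mm), seen through the hole, 15 mm below the cabinet's top. It moves straight down on a spring: 4 N to start, 8 N fully down. The drawer is let go once the pad is 11 to 13 mm down; it stops at 22 mm (37 mm below the cabinet's top). Let go, the drawer takes about 1 s to come out: keep the pad down until then.
- drawer (a joint): How far the blue-fronted drawer has come out of the cabinet's front (towards the cabinet's -x), in m: 0 shut and caught, 0.08 fully open. Once let go, a spring drives it out and holds it open. Keep the space before it clear.
Things that resemble listed ones, but are neither listed nor needed, are in the scene too. Of the things shaped like the part that bears dowel_mid, the wooden one is meant. Leave any purple look-alike of the part that bears stand_socket alone.

How it is judged:
By the outcome, as a careful person would: the job done as asked, in the order asked, and still so for the second after the job is handed in, with the robot touching nothing.
It also fails if it takes over 54 s, if anything falls off the work surface, if the arm or the gripper's body presses on something with over 40 N, if the wrist force passes 120 N, or if a joint passes its speed limit or range.

## Working session

There is one attempt and no reset: what is moved stays moved. The work goes in short steps, Python scripts to look and compute and a tool call to move; the robot and the scene stay as the last step left them, time stands still between calls to the robot, and variables do not carry over. Pictures are saved under pics/ and viewed, and the job is handed in when it is done.

Besides the shell and the picture viewer there is one more tool, called after ">>>" as a command line: name --pt "numbers of a row" for each row, then --argument value for the rest. apply_moves: Moves the arm, as the interface text tells. Its arguments: {"type":"object","properties":{"rows":{"type":"array"},"claw":{"type":"number"},"newtons":{"type":"number"}},"required":["rows"]}

```bash
mkdir -p pics
cat > h.py <<'E'
import cv2,numpy as np,json
from cell import r
def snap(n,f):
    m=r.camera_model(n); im=r.snapshot(n); cv2.imwrite('pics/'+f+'.png',im)
    np.savez('pics/'+f+'.npz',K=m['mtx'],T=m['world_to_cam'],**({'d':np.array(m['dist'])} if 'dist' in m else {}))
    return im,m
def load(f):
    z=np.load('pics/'+f+'.npz'); return cv2.imread('pics/'+f+'.png'),z['K'],z['T']
def ray(f,u,v):
    _,K,T=load(f); d=np.linalg.inv(K)@[u,v,1]; d=np.array([d[0],-d[1],-d[2]])
    R=T[:3,:3]; return -R.T@T[:3,3], R.T@d
def plane(f,u,v,z):
    o,d=ray(f,u,v); return o+d*(z-o[2])/d[2]
def proj(f,p):
    _,K,T=load(f); c=T[:3,:3]@np.array(p)+T[:3,3]; q=K@[c[0],-c[1],-c[2]]; return q[:2]/q[2]
E
python3 - <<'E'
from h import *
for n in('scene','top','wrist'):
    im,m=snap(n,n+'0'); print(n,m.keys(),np.round(m['mtx'],1).tolist())
print(r.sense(),r.pinch_z)
E
```

```text
scene dict_keys(['mtx', 'world_to_cam']) [[482.5, 0.0, 252.2], [0.0, 482.5, 191.4], [0.0, 0.0, 1.0]]
top dict_keys(['mtx', 'world_to_cam']) [[491.3, 0.0, 251.1], [0.0, 491.3, 197.7], [0.0, 0.0, 1.0]]
wrist dict_keys(['mtx', 'world_to_cam']) [[270.8, 0.0, 255.6], [0.0, 270.8, 192.0], [0.0, 0.0, 1.0]]
{'time_s': 0.15, 'joints': array([-1.41728977e+00,  2.91126146e-01, -1.53917861e-01,  1.12673406e+00,
       -4.37848107e-06,  1.43148536e+00]), 'qvel': array([ 0.0014578 , -0.00180133, -0.00026739, -0.00039878, -0.00055402,
        0.00016564]), 'tau': array([ 1.56392540e-03, -5.37370026e+01,  3.31520391e+01,  1.14263038e-02,
       -2.64962491e-04,  2.10019159e-06]), 'position': array([ 0.15148769, -0.50232541,  0.23089019]), 'ee_rot': array([[-1.54439304e-04,  9.57434406e-01,  2.88650887e-01],
       [ 9.69525906e-04,  2.88650899e-01, -9.57433924e-01],
       [-9.99999518e-01,  1.31989085e-04, -9.72836503e-04]]), 'force': array([ 0.13208156, -0.47773384,  0.33177491]), 'wrist_torque': array([ 0.01551352, -0.05760249, -0.0248582 ]), 'finger_gap': 0.08585095645355732} 0.0187
```

View pics/scene0.png

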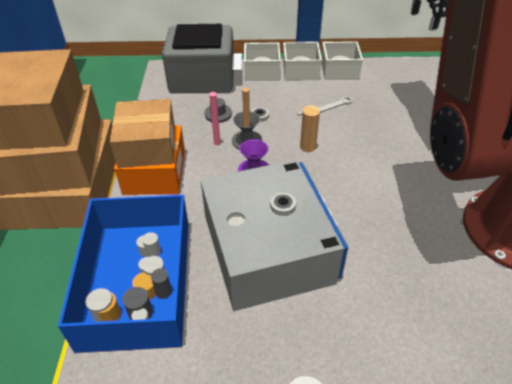

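View pics/top0.png

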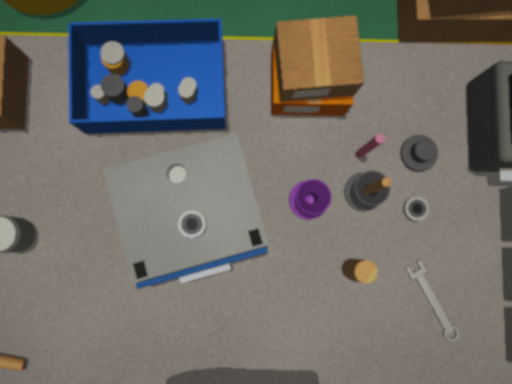

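View pics/wrist0.png

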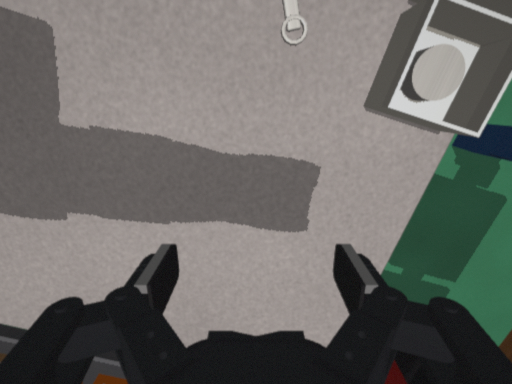

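Run:
```python
from h import *
a=cv2.imread('pics/top0.png'); s=cv2.imread('pics/scene0.png')
A=cv2.resize(a[120:300,95:275],(400,400),interpolation=3)
B=cv2.resize(a[120:300,280:460],(400,400),interpolation=3)
C=cv2.resize(s[70:190,190:340],(400,320),interpolation=3)
cv2.imwrite('pics/crop1.png',np.hstack([A,B]));cv2.imwrite('pics/crop2.png',cv2.resize(C,(800,600),interpolation=3))
for n,u,v,z in [('hole',177,174,.12),('ring',191,224,.12),('standrim',365,190,.075),('doweltop',386,183,.166),('purple',310,199,.075),('stub',366,271,.12),('pink',379,139,.166),
 ('c1',104,169,.12),('c2',237,137,.12),('c3',267,249,.12),('c4',138,284,.12)]:
    print(n,plane('top0',u,v,z).round(4), proj('scene0',plane('top0',u,v,z)).round(0))
```

```text
hole [0.6311 0.0628 0.12  ] [238. 218.]
ring [0.5376 0.0347 0.12  ] [284. 207.]
standrim [ 0.6102 -0.304   0.075 ] [249. 122.]
doweltop [ 0.6131 -0.3184  0.166 ] [247.  89.]
purple [ 0.591  -0.1944  0.075 ] [257. 150.]
stub [ 0.4533 -0.2921  0.12  ] [312. 110.]
pink [ 0.6934 -0.3069  0.166 ] [215.  92.]
c1 [0.6387 0.199  0.12  ] [232. 276.]
c2 [ 0.7033 -0.0489  0.12  ] [205. 179.]
c3 [ 0.4925 -0.1072  0.12  ] [301. 160.]
c4 [0.4266 0.1294 0.12  ] [345. 244.]
```

View pics/crop1.png

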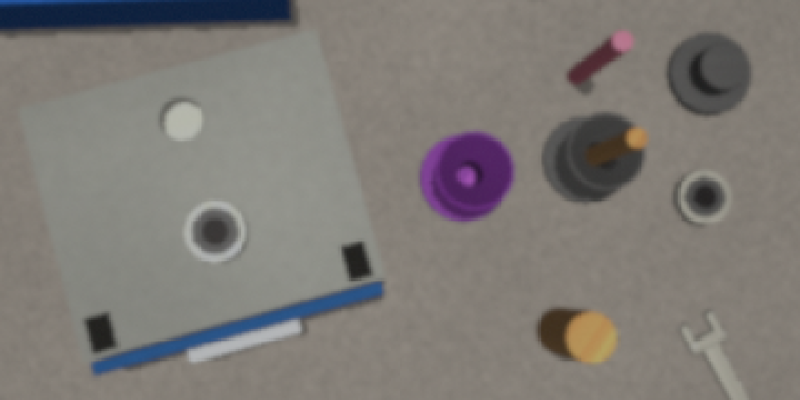

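View pics/crop2.png

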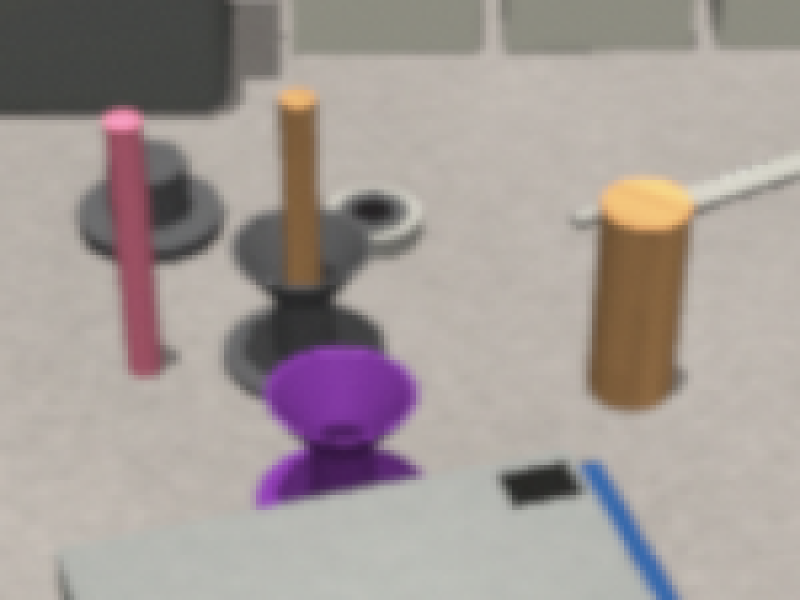

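Candidates for the dowel: the wooden rod in the dark stand (top 385,184), the pink rod standing free (379,139) and the wooden stub (366,271). The thin wooden rod is the one that fits, and it stands in the dark flared stand at 365,190. The purple funnel (310,199), the low dark hat-shaped base (419,153) and the washer (416,208) are decoys.

For the hole, the pale disc at 177,174 has a dark rim on one side and lies midway across, near the back edge. The ring at 191,224 lies on the surface. Next I refine these with masks.

Run:
```python
from h import *
from scipy.optimize import least_squares
def tri(u1,u2):
    o1,d1=ray('top0',*u1);o2,d2=ray('scene0',*u2)
    A=np.stack([d1,-d2],1);t=np.linalg.lstsq(A,o2-o1,rcond=None)[0]
    p,q=o1+t[0]*d1,o2+t[1]*d2; return (p+q)/2,np.linalg.norm(p-q)
def comp(f,lo,hi,box):
    im=load(f)[0];h=cv2.cvtColor(im,cv2.COLOR_BGR2HSV);m=cv2.inRange(h,lo,hi);x0,y0,x1,y1=box
    k=np.zeros_like(m);k[y0:y1,x0:x1]=m[y0:y1,x0:x1]
    n,_,st,c=cv2.connectedComponentsWithStats(k);i=1+np.argmax(st[1:,4]);return st[i],c[i]
# dowel top bright orange
t=comp('top0',(8,100,150),(25,255,255),(340,160,410,215));print('top',t)
s=comp('scene0',(8,90,190),(25,255,255),(230,80,262,100));print('scn',s)
print(tri(t[1],s[1]))
print('plane',plane('top0',*t[1],.166),plane('scene0',*s[1],.166))
# whole dowel in scene
w=comp('scene0',(8,90,60),(25,255,255),(230,80,262,140));print('whole scn',w)
w=comp('top0',(8,80,30),(25,255,255),(340,160,410,215));print('whole top',w)
# hole
t=comp('top0',(0,0,165),(180,40,255),(160,155,195,195));print('holetop',t,plane('top0',*t[1],.12),plane('top0',*t[1],.105))
s=comp('scene0',(0,0,195),(180,60,255),(222,208,250,230));print('holescn',s,plane('scene0',*s[1],.12))
# stub top
im=load('top0')[0];print(im[174,165:190].tolist())
# stand rim ellipse dark
g=cv2.cvtColor(im,cv2.COLOR_BGR2GRAY);print(g[165:215:3,340:395:3])
# cabinet top contour
```

```text
top (array([383, 178,   8,   8,  58], dtype=int32), array([386.39655172, 181.60344828]))
scn (array([243,  88,   6,   4,  20], dtype=int32), array([245.3 ,  89.35]))
(array([ 0.6169897 , -0.31954789,  0.16511107]), np.float64(0.002484272357481074))
plane [ 0.61562424 -0.31912193  0.166     ] [ 0.61818606 -0.3185965   0.166     ]
whole scn (array([243,  88,   7,  39, 226], dtype=int32), array([245.91150442, 107.15486726]))
whole top (array([364, 177,  28,  18, 260], dtype=int32), array([377.55      , 185.39615385]))
holetop (array([170, 167,  16,  16, 204], dtype=int32), array([177.28921569, 174.51470588])) [0.63009984 0.06223297 0.12      ] [0.63220614 0.06408977 0.105     ]
holescn (array([228, 217,  17,   9, 113], dtype=int32), array([235.79646018, 221.0619469 ])) [0.63468833 0.07029149 0.12      ]
[[131, 137, 137], [118, 124, 124], [107, 113, 113], [115, 122, 123], [141, 151, 150], [163, 173, 171], [169, 182, 179], [171, 183, 181], [171, 182, 180], [170, 183, 180], [170, 182, 180], [171, 183, 181], [171, 183, 181], [170, 183, 180], [171, 182, 180], [171, 182, 180], [171, 182, 180]
[... 815 characters left out ...]
  57  54  54  55  56  55  57  58  60  73 126
  131]
 [128 107  90  76  53  65  60  56  55  54  55  48  46  59  60  60  80 126
  129]
 [126 118  84  74  53  57  71  56  56  55  47  44  52  59  58  62  99 129
  129]
 [128 124  85  83  55  53  66  66  56  56  56  57  58  60  59  77 123 128
  129]
 [128 131 106  86  65  54  54  66  69  58  57  57  57  60  79 120 129 128
  129]
 [133 130 128  92  83  61  53  54  58  68  70  68  72 104 125 129 129 130
  130]
 [129 129 130 126  99  83  65  56  55  52  54  68 110 128 127 130 127 131
  127]
 [128 129 128 129 129 115  94  89  88  87 103 124 126 127 126 128 130 130
  129]
 [129 126 128 130 130 131 130 128 127 132 130 131 129 128 127 129 128 130
  126]]
```

Run:
```python
from h import *
a=cv2.imread('pics/top0.png'); s=cv2.imread('pics/scene0.png')
A=cv2.resize(a[160:220,335:395],(400,400),interpolation=0)
B=cv2.resize(a[155:195,157:197],(400,400),interpolation=0)
cv2.imwrite('pics/crop3.png',np.hstack([A,B]))
A=cv2.resize(s[80:150,215:285],(400,400),interpolation=0)
B=cv2.resize(s[198:238,218:258],(400,400),interpolation=0)
cv2.imwrite('pics/crop4.png',np.hstack([A,B]))
```

```text
(no output)
```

View pics/crop3.png

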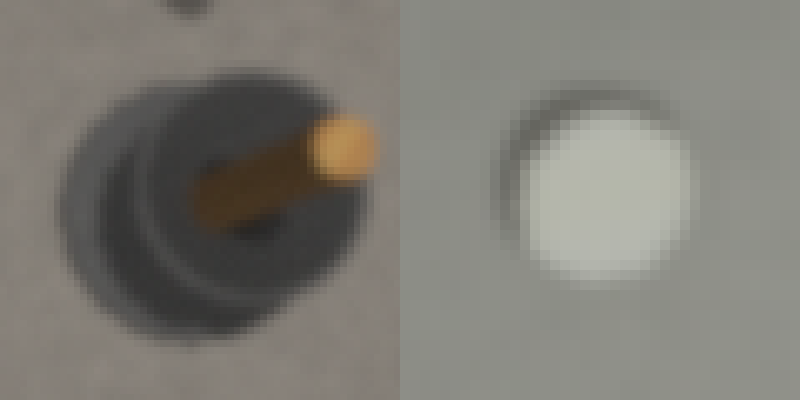

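View pics/crop4.png

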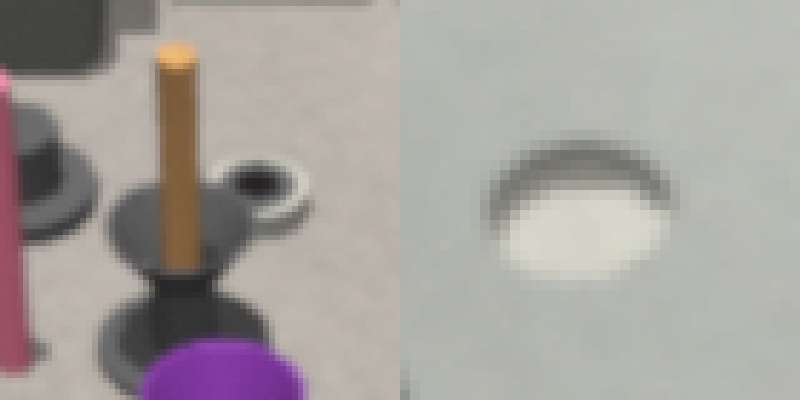

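Run:
```python
from h import *
print('hole',plane('top0',175.8,173,.12),plane('scene0',235.3,218.3,.12))
for du in(-10,10): print(plane('top0',175.8+du,173,.12))
print('rim',plane('top0',372.4,187.4,.075),'foot',plane('top0',363.1,191.2,.006),plane('top0',363.1,191.2,.0))
# scene rim: x 107..255 , y 180..~275 of crop /400*70
print('rimscn',plane('scene0',215+181/5.714-.5,80+225/5.714-.5,.075))
print('top cam',ray('top0',251,197)[0])
```

```text
hole [0.63293182 0.06508324 0.12      ] [0.63583982 0.06304338 0.12      ]
[0.63268771 0.08376797 0.12      ]
[0.63317621 0.04637669 0.12      ]
rim [ 0.61560791 -0.31884978  0.075     ] foot [ 0.61542791 -0.31798886  0.006     ] [ 0.61609196 -0.31953997  0.        ]
rimscn [ 0.61827516 -0.31920518  0.075     ]
top cam [ 0.50126992 -0.05133675  1.03746197]
```

>>> apply_moves --pt "39 15 5 0 0 -0.025" --pt "78 30 10 0 0 -0.05" --pt "116 46 15 0 0 -0.073" --pt "155 61 20 0 0 -0.098" --pt "194 76 20 0 0 -0.122" --pt "232 92 20 0 0 -0.146" --pt "271 107 20 0 0 -0.171" --pt "310 122 20 0 0 -0.195" --pt "348 138 20 0 0 -0.22" --pt "387 153 20 0 0 -0.244" --pt "426 168 20 0 0 -0.268" --pt "464.5 183 20 0 0 -0.2926" --pt "464.5 183 20 0 0 -0.2926" --pt "464.5 183 20 0 0 -0.2926" --claw 55 --newtons 50

```text
time_s: 1.9
position: [0.6155, -0.3193, 0.2503]
ee_rot: [[-0.001, 1.0, 0.001], [0.001, 0.001, -1.0], [-1.0, -0.001, -0.001]]
force: [0.2, -0.0, -0.8]
finger_gap: 0.0552
```

Run:
```python
from h import *
snap('wrist','wrist1');im,m=snap('top','top1')
s=r.sense();print(s['position'],s['ee_rot'].round(3),s['joints'].round(2),s['finger_gap'])
print(proj('wrist1',[.6165,-.319,.166]))
```

```text
[ 0.61511445 -0.31989304  0.25094507] [[-0.     1.    -0.001]
 [ 0.001 -0.001 -1.   ]
 [-1.    -0.    -0.001]] [-0.59  0.63  0.44  1.38  0.    2.56] 0.05509258522382887
[256.44152499 196.42959078]
```

View pics/wrist1.png

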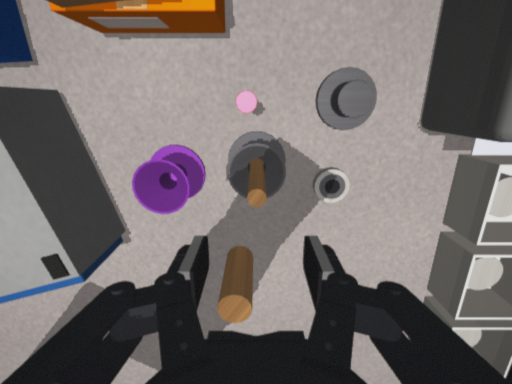

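The wrist view shows the wooden dowel's top at (257,199), within about 3 px (2 mm) of the prediction. It sits between the jaws, with the pink rod clear. I'm descending and gripping.

>>> apply_moves --pt "0 1 -20 0 0 0" --pt "0 1 -45 0 0 0" --pt "0 1 -70 0 0 0" --pt "0 1 -95 0 0 0" --pt "0 1 -115 0 0 0" --pt "0 1 -130 0 0 0" --pt "0 1 -140 0 0 0" --pt "0 1 -140 0 0 0" --pt "0 1 -140 0 0 0"

```text
time_s: 3.12
position: [0.6155, -0.3192, 0.1117]
ee_rot: [[0.001, 1.0, -0.001], [0.0, -0.001, -1.0], [-1.0, 0.001, -0.0]]
force: [0.2, -1.1, -0.1]
finger_gap: 0.0554
```

>>> apply_moves --pt "0 0 0 0 0 0" --pt "0 0 0 0 0 0" --pt "0 0 0 0 0 0" --pt "0 0 0 0 0 0" --pt "0 0 0 0 0 0" --pt "0 0 0 0 0 0" --claw 5 --newtons 60

```text
time_s: 3.88
position: [0.6158, -0.3195, 0.1124]
ee_rot: [[0.002, 1.0, -0.001], [-0.0, -0.001, -1.0], [-1.0, 0.002, 0.0]]
force: [-0.9, 0.8, 5.4]
finger_gap: 0.0168
```

Run:
```python
from h import *
snap('wrist','wrist2');snap('scene','scene2')
s=r.sense();print(s['position'],s['force'],s['finger_gap'])
a=load('scene2')[0];cv2.imwrite('pics/c5.png',np.hstack([cv2.resize(a[50:170,180:340],(400,300),interpolation=3),cv2.resize(load('wrist2')[0],(400,300))]))
```

```text
[ 0.61584619 -0.31944582  0.11238386] [-0.93147036  0.28229968  6.55588556] 0.01658134218051729
```

View pics/c5.png

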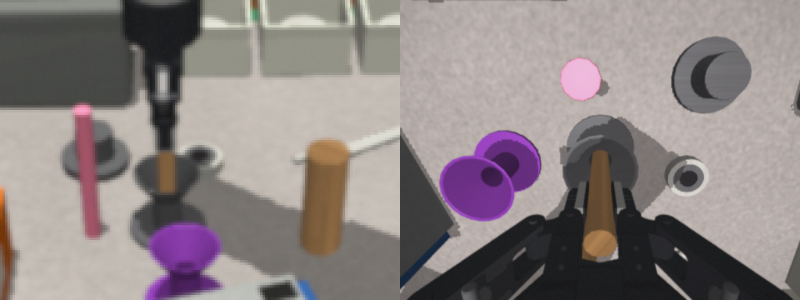

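>>> apply_moves --pt "0 0 10 0 0 0" --pt "0 0 30 0 0 0" --pt "0 0 60 0 0 0" --pt "0 0 90 0 0 0" --pt "0 0 120 0 0 0" --pt "0 0 150 0 0 0" --pt "0 0 175 0 0 0" --pt "0 0 185 0 0 0" --pt "0 0 185 0 0 0"

```text
time_s: 5.1
position: [0.616, -0.3195, 0.2975]
ee_rot: [[0.002, 1.0, -0.001], [-0.001, -0.001, -1.0], [-1.0, 0.002, 0.001]]
force: [-0.6, 0.6, -0.8]
finger_gap: 0.0163
```

>>> apply_moves --pt "0 15 0 0 0 0.03" --pt "1 40 0 0 0 0.07" --pt "3 70 0 0 0 0.12" --pt "5 100 0 0 0 0.17" --pt "6 130 0 0 0 0.22" --pt "8 160 0 0 0 0.27" --pt "9 190 0 0 0 0.32" --pt "10 220 0 0 0 0.37" --pt "12 250 0 0 0 0.42" --pt "13 280 0 0 0 0.47" --pt "15 310 0 0 0 0.52" --pt "16 340 0 0 0 0.56" --pt "17 365 0 0 0 0.59" --pt "18 383 0 0 0 0.6" --pt "18 383 0 0 0 0.6" --pt "18 383 0 0 0 0.6"

```text
time_s: 7.1
position: [0.6338, 0.063, 0.2972]
ee_rot: [[0.002, 0.826, 0.564], [0.0, 0.564, -0.826], [-1.0, 0.001, 0.001]]
force: [-0.8, 0.7, -1.0]
finger_gap: 0.0167
```

Run:
```python
from h import *
snap('wrist','wrist3');snap('scene','scene3');snap('top','top3')
s=r.sense();print(s['position'],s['force'],s['finger_gap'],s['joints'].round(2))
a=load('scene3')[0];cv2.imwrite('pics/c6.png',np.hstack([cv2.resize(a[90:270,150:390],(400,300),interpolation=3),cv2.resize(load('wrist3')[0],(400,300))]))
p=s['position'];print([proj('scene3',[p[0],p[1],p[2]-.1064+k]).round(1) for k in(0,.1)],proj('wrist3',[.634,.064,.12]),proj('wrist3',[p[0],p[1],p[2]-.1064]))
```

```text
[0.63401375 0.06265065 0.29745539] [ 0.39434658 -1.41217535  0.2033752 ] 0.016427715730089505 [-0.02  0.49  0.33  1.4   0.    2.53]
[array([234.7, 193.3]), array([232.3, 153.2])] [256.01929557 172.06208297] [257.32648459 190.8203501 ]
```

View pics/c6.png

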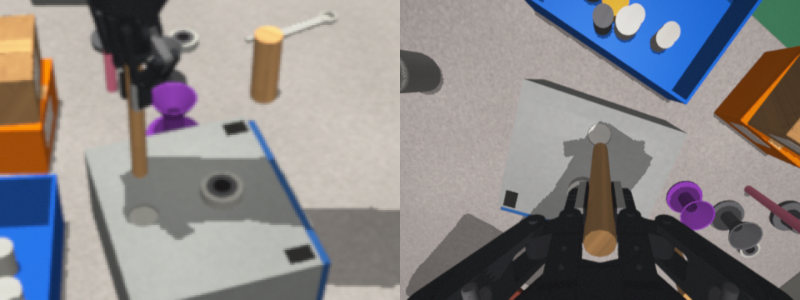

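View pics/wrist3.png

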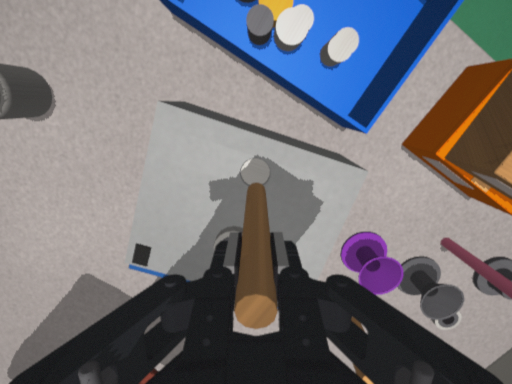

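The wrist view shows the hole at (256,171), against a prediction of (256,172). The dowel is vertical in the scene view, with its foot at about (234,195) against a prediction of (235,193). I'm lowering into the hole.

>>> apply_moves --pt "0 1 -15 0 0 0" --pt "0 1 -35 0 0 0" --pt "0 1 -50 0 0 0" --pt "0 1 -60 0 0 0" --pt "0 1 -66 0 0 0" --pt "0 1 -72 0 0 0" --pt "0 1 -78 0 0 0" --pt "0 1 -78 0 0 0"

```text
time_s: 8.25
position: [0.6338, 0.0637, 0.2191]
ee_rot: [[0.001, 0.826, 0.563], [0.001, 0.563, -0.826], [-1.0, 0.001, 0.0]]
force: [-0.2, 0.3, 0.6]
finger_gap: 0.0164
```

Run:
```python
from h import *
snap('scene','scene4');snap('wrist','wrist4')
s=r.sense();print(s['position'],s['force'],s['wrist_torque'],s['finger_gap'])
cv2.imwrite('pics/c7.png',np.hstack([cv2.resize(load('scene4')[0][150:270,170:330],(400,300),interpolation=3),cv2.resize(load('wrist4')[0][90:290,140:390],(400,300))]))
```

```text
[0.63407245 0.06370073 0.21963585] [0.20316244 0.20617904 0.34396256] [ 0.00868176 -0.00595232  0.01398618] 0.016670915103922605
```

View pics/c7.png

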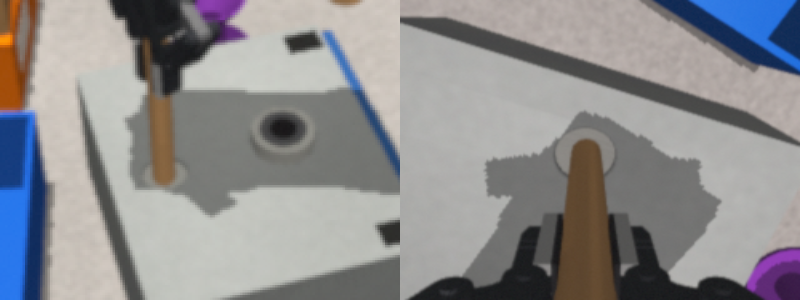

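The foot is inside the hole, clear of its edge. I'm pressing now and holding.

>>> apply_moves --pt "0 0 -4 0 0 0" --pt "0 0 -8 0 0 0" --pt "0 0 -12 0 0 0" --pt "0 0 -16 0 0 0" --pt "0 0 -20 0 0 0" --pt "0 0 -24 0 0 0" --pt "0 0 -26 0 0 0" --pt "0 0 -26 0 0 0" --pt "0 0 -26 0 0 0" --pt "0 0 -26 0 0 0" --pt "0 0 -26 0 0 0" --pt "0 0 -26 0 0 0" --pt "0 0 -26 0 0 0" --pt "0 0 -26 0 0 0" --pt "0 0 -26 0 0 0" --pt "0 0 -26 0 0 0" --pt "0 0 -26 0 0 0"

```text
time_s: 10.48
position: [0.6345, 0.0637, 0.1944]
ee_rot: [[0.004, 0.826, 0.563], [0.001, 0.563, -0.826], [-1.0, 0.003, 0.002]]
force: [-0.2, -0.1, 6.4]
finger_gap: 0.0165
```

Run:
```python
from h import *
snap('scene','scene5');snap('top','top5')
s=r.sense();print(s['position'],s['force'],s['finger_gap'])
cv2.imwrite('pics/c8.png',np.hstack([cv2.resize(load('scene5')[0],(400,300)),cv2.resize(load('top5')[0],(400,300))]))
```

```text
[0.63448707 0.06372139 0.19441978] [-0.60650402  0.73679345  6.88061573] 0.016617628882028248
```

View pics/c8.png

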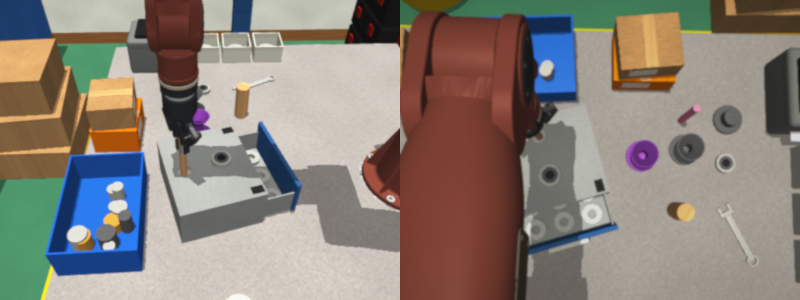

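The drawer is out in both views. I'm withdrawing the dowel straight up.

>>> apply_moves --pt "0 0 0 0 0 0" --pt "0 0 0 0 0 0" --pt "0 0 8 0 0 0" --pt "0 0 20 0 0 0" --pt "0 0 40 0 0 0" --pt "0 0 65 0 0 0" --pt "0 0 85 0 0 0" --pt "0 0 98 0 0 0" --pt "0 0 103 0 0 0" --pt "0 0 103 0 0 0"

```text
time_s: 11.82
position: [0.6345, 0.0637, 0.2972]
ee_rot: [[0.003, 0.826, 0.563], [0.001, 0.563, -0.826], [-1.0, 0.003, 0.001]]
force: [0.8, -0.3, -0.6]
finger_gap: 0.0168
```

>>> apply_moves --pt "0 -15 0 0 0 -0.03" --pt "-1 -40 0 0 0 -0.07" --pt "-3 -70 0 0 0 -0.12" --pt "-5 -100 0 0 0 -0.17" --pt "-6 -130 0 0 0 -0.22" --pt "-8 -160 0 0 0 -0.27" --pt "-9 -190 0 0 0 -0.32" --pt "-10 -220 0 0 0 -0.37" --pt "-12 -250 0 0 0 -0.42" --pt "-13 -280 0 0 0 -0.47" --pt "-15 -310 0 0 0 -0.52" --pt "-16 -340 0 0 0 -0.56" --pt "-18 -368 0 0 0 -0.59" --pt "-18.5 -383 0 0 0 -0.6" --pt "-18.5 -383 0 0 0 -0.6" --pt "-18.5 -383 0 0 0 -0.6"

```text
time_s: 13.82
position: [0.616, -0.3185, 0.2971]
ee_rot: [[0.003, 1.0, -0.001], [-0.001, -0.001, -1.0], [-1.0, 0.003, 0.001]]
force: [0.0, -0.1, 0.7]
finger_gap: 0.0165
```

Run:
```python
from h import *
snap('scene','scene6');snap('top','top6');snap('wrist','wrist6')
s=r.sense();print(s['position'],s['ee_rot'].round(3),s['force'],s['finger_gap'])
p=s['position'];print([proj('scene6',[p[0],p[1],p[2]-.1064+k]).round(1) for k in(0,.08)],proj('wrist6',[.616,-.319,.075]))
cv2.imwrite('pics/c9.png',np.hstack([cv2.resize(load('scene6')[0][20:200,150:390],(400,300),interpolation=3),cv2.resize(load('wrist6')[0],(400,300))]))
```

```text
[ 0.61620562 -0.31828868  0.29744266] [[ 0.003  1.    -0.   ]
 [-0.001 -0.    -1.   ]
 [-1.     0.003  0.001]] [ 0.16110907 -0.41139966  0.50093345] 0.016742295073295915
[array([245.8,  80.7]), array([245. ,  50.9])] [256.70891035 164.43194932]
```

View pics/c9.png

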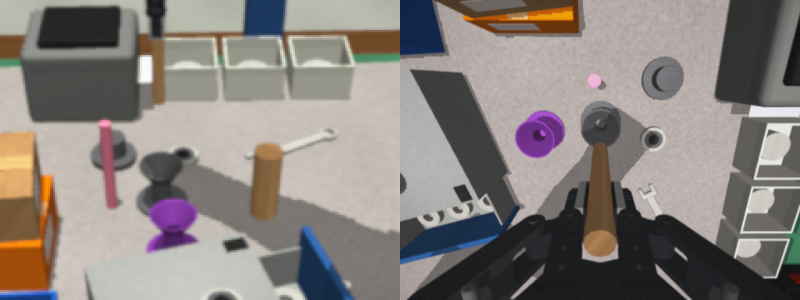

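View pics/top6.png

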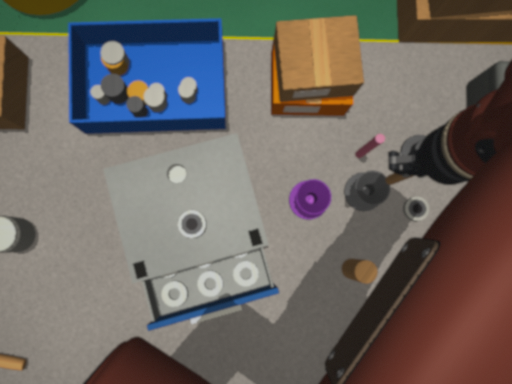

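The drawer stays open. Its front moved about 40 px, roughly 78 mm. The pick-up point is known, so I'm lowering into the funnel.

>>> apply_moves --pt "0 -1 -20 0 0 0" --pt "0 -1 -45 0 0 0" --pt "0 -1 -70 0 0 0" --pt "0 -1 -95 0 0 0" --pt "0 -1 -115 0 0 0" --pt "0 -1 -128 0 0 0" --pt "0 -1 -134 0 0 0" --pt "0 -1 -139 0 0 0" --pt "0 -1 -144 0 0 0" --pt "0 -1 -149 0 0 0" --pt "0 -1 -154 0 0 0" --pt "0 -1 -154 0 0 0"

```text
time_s: 15.48
position: [0.616, -0.3191, 0.1429]
ee_rot: [[0.003, 1.0, -0.0], [-0.001, -0.0, -1.0], [-1.0, 0.003, 0.001]]
force: [-0.1, 0.3, -1.0]
finger_gap: 0.0167
```

```bash
python3 -c "
from h import *
s=r.sense();print(s['position'],s['force'],s['wrist_torque'])"
```

```text
[ 0.61598832 -0.31914583  0.14294338] [-0.09634069  0.27721931 -1.04401474] [-0.01665935 -0.06002802 -0.04255543]
```

>>> apply_moves --pt "0 0 -5 0 0 0" --pt "0 0 -10 0 0 0" --pt "0 0 -15 0 0 0" --pt "0 0 -20 0 0 0" --pt "0 0 -24 0 0 0" --pt "0 0 -27 0 0 0" --pt "0 0 -29 0 0 0" --pt "0 0 -30 0 0 0" --pt "0 0 -30.5 0 0 0" --pt "0 0 -30.5 0 0 0"

```text
time_s: 16.73
position: [0.616, -0.3192, 0.1125]
ee_rot: [[0.003, 1.0, -0.0], [-0.001, -0.0, -1.0], [-1.0, 0.003, 0.001]]
force: [-0.9, -0.7, -0.1]
finger_gap: 0.0169
```

>>> apply_moves --pt "0 0 -0.5 0 0 0" --pt "0 0 -1 0 0 0" --pt "0 0 -1.5 0 0 0" --pt "0 0 -1.5 0 0 0"

```text
time_s: 17.23
position: [0.6165, -0.3194, 0.1124]
ee_rot: [[0.004, 1.0, -0.0], [-0.002, -0.0, -1.0], [-1.0, 0.004, 0.002]]
force: [-0.6, 1.8, 9.8]
finger_gap: 0.0164
```

Force rose to 10 N at the same height as at pick-up, so the foot is on the floor. I'm opening the jaws to a modest width, then rising.

>>> apply_moves --pt "0 0 0 0 0 0" --pt "0 0 0 0 0 0" --pt "0 0 0 0 0 0" --pt "0 0 0 0 0 0" --pt "0 0 0 0 0 0" --pt "0 0 0 0 0 0" --claw 55

```text
time_s: 17.98
position: [0.6165, -0.3194, 0.1123]
ee_rot: [[0.004, 1.0, -0.0], [-0.002, -0.0, -1.0], [-1.0, 0.004, 0.002]]
force: [-0.1, 0.9, 0.9]
finger_gap: 0.055
```

>>> apply_moves --pt "0 0 10 0 0 0" --pt "0 0 30 0 0 0" --pt "0 0 60 0 0 0" --pt "0 0 90 0 0 0" --pt "0 0 120 0 0 0" --pt "0 0 150 0 0 0" --pt "0 0 170 0 0 0" --pt "0 0 180 0 0 0" --pt "-30 -10 180 0 0 0" --pt "-70 -25 180 0 0 0" --pt "-110 -40 180 0 0 0" --pt "-150 -55 180 0 0 0" --pt "-185 -65 180 0 0 0" --pt "-200 -70 180 0 0 0" --pt "-200 -70 180 0 0 0" --pt "-200 -70 180 0 0 0"

```text
time_s: 19.98
position: [0.4174, -0.3891, 0.2922]
ee_rot: [[0.005, 1.0, 0.0], [-0.002, 0.0, -1.0], [-1.0, 0.005, 0.002]]
force: [-0.2, -0.1, -0.1]
finger_gap: 0.0549
```

Run:
```python
from h import *
snap('scene','scene7');snap('top','top7')
s=r.sense();print(s['time_s'],s['position'],s['force'],s['finger_gap'])
def comp(f,lo,hi,box):
    im=load(f)[0];h=cv2.cvtColor(im,cv2.COLOR_BGR2HSV);m=cv2.inRange(h,lo,hi);x0,y0,x1,y1=box
    k=np.zeros_like(m);k[y0:y1,x0:x1]=m[y0:y1,x0:x1]
    n,_,st,c=cv2.connectedComponentsWithStats(k);i=1+np.argmax(st[1:,4]);return st[i],c[i]
for f in('scene0','scene7'): print(comp(f,(8,90,60),(25,255,255),(230,70,262,140)))
for f in('top0','top7'): print(comp(f,(8,80,30),(25,255,255),(340,160,410,215)))
cv2.imwrite('pics/c10.png',np.hstack([cv2.resize(load('scene7')[0],(400,300)),cv2.resize(load('top7')[0],(400,300))]))
cv2.imwrite('pics/c11.png',np.hstack([cv2.resize(load('scene7')[0][70:220,180:380],(400,300),interpolation=3),cv2.resize(load('top7')[0][140:290,240:440],(400,300),interpolation=3)]))
for u,v in[(150,328),(277,291)]: print('front',plane('top7',u,v,.115))
```

```text
20.075 [ 0.41745375 -0.38896488  0.29208252] [ 0.24786938 -0.09743288  0.08658323] 0.05492810620182515
(array([243,  88,   7,  39, 226], dtype=int32), array([245.91150442, 107.15486726]))
(array([242,  88,   8,  39, 229], dtype=int32), array([245.41048035, 107.6069869 ]))
(array([364, 177,  28,  18, 260], dtype=int32), array([377.55      , 185.39615385]))
(array([364, 177,  28,  17, 259], dtype=int32), array([377.35907336, 185.03861004]))
front [0.34679347 0.10609567 0.115     ]
front [ 0.4150724  -0.12652139  0.115     ]
```

View pics/c10.png

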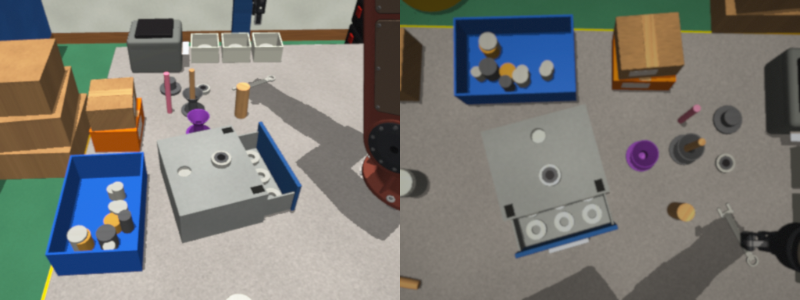

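View pics/c11.png

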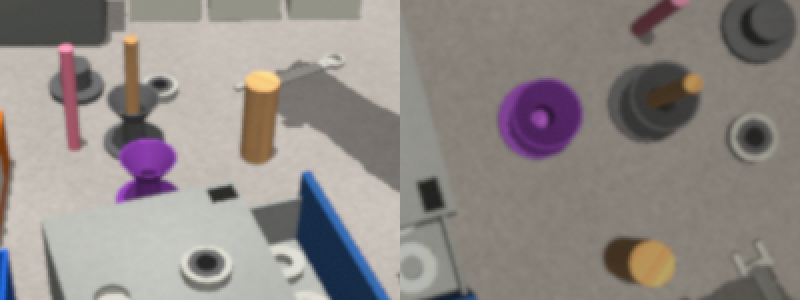

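The dowel is back in its stand, with its mask matching the start view within a pixel. The drawer front has moved about 80 mm, everything else is undisturbed, and the arm is clear.

```bash
python3 -c "
from cell import r
print(r.finish_job())"
```

```text
the job is handed in; nothing more can be done
None
```

The job is done and handed in at about 20 s of the 54 s allowed; the hand-in reports no verdict. I took the wooden dowel from the dark stand and pushed it through the hole until the pad was about 17 mm down. I held it there for about 1.5 s while the drawer sprang open, then drew the dowel out and set it back in its stand.

Last checks:
- **Dowel:** it stands upright. Its outline matches the starting pictures within 1 px in both cameras. The foot met the floor at the pick-up height (TCP z 0.112 m, 10 N).
- **Drawer:** its front measures about 80 mm out and stayed open after the dowel was withdrawn.
- **Robot:** the gripper is empty and touching nothing. The highest force I read was about 10 N, but I only read it at the end of moves.
- **Disagreement:** the two fixed cameras differed by 2–4 mm on positions. I used averages and confirmed them with the wrist camera.

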